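# Seat a drill plate on its jig's locating pins and turn the keeper over it

## Task

The grey metal drill plate lies askew on top of the two locating pins of the drilling jig. Without lifting it, push it sideways with the fingertips, back against the jig's rail and along it, until its round hole and its slot drop over the two pins and it lies flat on the bed; then push the upright post of the keeper (the flat turning bar behind the rail) round until the bar points straight across the plate, at its stop. Leave the two wooden scales and the hex key beside the jig where they are, and let go of everything at the end.

Things in the scene. Friction and masses are not known exactly. Their poses are not given: they have to be found in the camera images.
- jig_base: Dark steel base of the jig, fixed to the bench (place, yaw vary). Origin at bench height; x to the back (away from the robot at yaw 0), y along the rail to the left, z up. Its bed, 12 mm thick, spans x -80 to 90, y -140 to 140 mm. Two 10 mm steel pins with bevelled tops stand 6 mm above the bed at x 12, y 50 and -50 mm. With the plate home, its origin is 12 mm above this one, axes parallel.
- drill_plate: Loose grey metal plate, 90 (x) by 150 (y) by 10 mm, about 0.3 kg. Origin: centre of its underside; x to its back edge (nearest the rail), z up. Through it go a 14 mm round hole at (12, 50) mm, for the left pin, and a slot, 14 mm in x by 16 in y, at (12, -50) mm, for the right pin. Three steel bushings stand 4 mm above its top at x -22 mm. A few newtons slide it. Once home it has 2 mm of play.
- rail (a point): Middle of the upper front edge of the steel rail at the back of the bed: in the base's frame at x 45.7, y 0, z 26 mm. The rail is 230 mm long (y), 14 mm thick, and stands 14 mm above the bed. With the plate's back edge flat against it, hole and slot are in line with the pins to 0.7 mm: slid along the rail, the plate then drops 6 mm at the pins.
- plate_back (a point): Middle of the plate's lower back edge. At the start the plate leans, front edge on the bed and back half up on the pin tops (tilted about 0.08 rad), this edge 11 to 19 mm short of the rail, the plate up to 45 mm off to the right or 30 mm to the left along the rail and up to 0.1 rad askew.
- pin0 (a point): Centre of the top of the left (+y) locating pin, 18 mm above the bench.
- pin1 (a point): Centre of the top of the right (-y) locating pin, 18 mm above the bench.
- plate_hole (a point): Centre of the round hole at the plate's upper face (10 mm above the underside).
- plate_slot (a point): Centre of the slot at the plate's upper face.
- keeper (a joint): Angle of the keeper, a flat steel bar on an upright axis behind the rail. 0: it points along the base's -y; grows clockwise from above to the stop at 1.6 rad, where it points to the base's -x, across the plate's back half. Starts at 0 to 0.3; light friction, stays where left. Bar 18 mm wide, from 28 to 34 mm above the bench: clears a seated plate by 6 mm, runs into one still up on the pins.
- keeper_post (a point): Top centre of the keeper's upright black post, 12 mm thick, that stands from 34 to 64 mm above the bench on the bar's free end, 54 mm from its axis. At the start it is behind the rail, and is pushed from behind, towards the robot, then round; 1 to 2 N turn it.
- keeper_pivot (a point): Point on the keeper's turning axis at the bar's top, 34 mm above the bench; in the base's frame at x = +74 mm, y = 0.
- scale_left: Loose wooden knife-handle scale, 112 by 24 by 8 mm, on the bench left of the jig; leave alone. Origin: centre of its underside, x along its length.
- scale_right: Loose wooden knife-handle scale, 112 by 25 by 8 mm, on the bench right of the jig; leave alone. Origin: centre of its underside, x along its length.
- hex_key: Loose steel hex key, 114 by 34 by 8 mm, on the bench in front of the jig's left half; leave alone. Origin: centre of its underside, x along its length.

How it is judged (in metres and radians):
On the way, in this order (a step that is already met when the one before it is completed fails the run):
1. the plate lies flat on the bed with its hole and slot over the pins, the keeper not yet turned over it (x of drill_plate in the frame of jig_base between -0.004 and 0.004 m and y of drill_plate in the frame of jig_base between -0.004 and 0.004 m and z of drill_plate in the frame of jig_base below 0.0132 m and angle between drill_plate's own z axis and vertical below 0.02 rad and angle between the x axis of drill_plate and the x axis of jig_base, either way round below 0.06 rad and value of joint keeper below 0.8 rad), for 0.2 s.
2. the keeper is turned across the plate (value of joint keeper above 1.4 rad), for 0.2 s.
At the end, for the whole second after the job is handed in: The plate is flat on the bed (under 1.2 mm above it, under 0.02 rad of tilt), over both pins (within 4 mm and 0.06 rad of the exact place), at rest, and the keeper stands at 1.4 rad or more (x of drill_plate in the frame of jig_base between -0.004 and 0.004 m and y of drill_plate in the frame of jig_base between -0.004 and 0.004 m and z of drill_plate in the frame of jig_base below 0.0132 m and angle between drill_plate's own z axis and vertical below 0.02 rad and angle between the x axis of drill_plate and the x axis of jig_base, either way round below 0.06 rad and value of joint keeper above 1.4 rad and linear speed of drill_plate below 0.02 m/s); the robot touches nothing.
It fails at once if the plate is lifted (its centre over 12 mm above the bed) (z of drill_plate in the frame of jig_base above 0.024 m).
It fails at once if a wooden scale or the hex key is moved by over 20 mm (distance of any of scale_left, scale_right, hex_key from where it was at the start of the episode above 0.02 m).
It also fails if it takes over 58 s, if anything falls off the work surface, if the arm or the gripper's body presses on something with over 40 N, if the wrist force passes 120 N, or if a joint passes its speed limit or range.

## Robot

A 6-joint arm with a two-finger parallel gripper is mounted at the origin on a cart in front of the work surface, level with it; the furniture and walls round the work are solid. World frame = base frame: x ahead of the robot, y to its left, z up, the work surface at z = 0. Lengths are in mm, angles in rad, forces in N, time in s.
With the tool pointing down it reaches from about 325 to 875 mm from the base axis. Payload 4.4 kg.
Tool frame: the origin (TCP) lies on the centre line of the jaws, within the pads' length; the fingertips stand ahead of it and the grasp point (between the pads) lies 6 mm ahead of it (ctrl.tcp_to_tips is the z of the fingertips in the tool frame, in mm); z points along the fingers, y is the line along which they close (so a half turn about z gives the same grasp; the last joint's range is limited). The gripper opens to 85 mm and grips with 20 to 120 N. Pads are 22 mm wide; open, the fingers measure 114 mm over their backs; the gripper's body (76 mm by 85 mm) begins 54 mm behind the grasp point. The pads swing forward as they close: fully open they stand 13 mm farther back than shut.
Start: joints at [-1.329, 0.207, 1.542, -0, 1.393, -0.15], TCP at [219.553, -531.436, 256.282] pointing down, gripper open.
Joint ranges: [-2.73, 2.73], [-0.86, 2.22], [0.23, 2.46], [-1.11, 4.25], [0.08, 2.63], [-2.82, 2.82]. Speed limits (rad/s): [2.79, 2.79, 3.14, 3.14, 3.14, 3.14].

## Interface

Orientations are given as a 3x3 rotation matrix whose columns are the frame's x, y, z axes.
In Python, from plant import ctrl, sensors, optics gives the robot as it stands. Calls block until the motion is done:
- ctrl.move_ptp(position, orientation): joint-space move of the TCP to a pose.
- ctrl.move_l(position, rot=None, vel=150, threshold=None): straight line of the TCP; rot=None keeps the orientation; vel is the mean speed in mm/s. With threshold (N) it stops when the force on the tool has changed by that much, and returns True; else False.
- ctrl.set_joints(angles): joint-space move.
- ctrl.gripper_to(opening, force=None): finger opening in mm; force is the grip in N (None keeps the last); returns when the fingers have stopped.
- ctrl.hold(seconds).
- ctrl.solve_ik(position, orientation): joint angles nearest the present ones, or None.
- sensors.read_state(): the state.
- optics.grab_frame(name): name is "scene" or "top"; returns (picture, depth): 400x640x3 uint8, red, green, blue; 400x640 float32, mm along the optical axis (not along the pixel's ray), 0 where there is no reading.
- optics.camera_params(name): a dict with "mtx" (3x3 intrinsics, pixels), "k1" (the pictures are not rectified: a ray, as slopes to the right and down, at radius r is drawn at 1 + k1 r^2 times it, then the intrinsics apply), "R" (3x3) and "t" (3): a world point X has camera coordinates R X + t. Camera axes: x right, y down, z forward; pixel columns grow to the right and rows downward; lengths in mm; the calibration is good to about 2 mm. A picture is of the moment at which its call begins. camera_params takes no time and is no camera call.
A pose or a line that the arm cannot do raises ctrl.MotionError and nothing moves.
- ctrl.finish_job(): hands the job in; it is judged then, once.
The state is a dict: "t": time; "q": joint angles; "qvel": joint speeds; "tau": joint torques, N m; "eef_pos": TCP position; "eef_rot": TCP orientation; "force": force on the tool from outside, world axes, zero at the start; "wrist_torque": the same for the moment, N m; "grip_width": finger opening in mm; "grasp_force": force on a finger pad.
Only numpy, scipy, OpenCV 4.12 (cv2) and the standard library are available. Lean on these libraries where they do the work, as an engineer would, in place of code of your own. Each camera call takes 0.05 s, during which the arm holds its last target. There are 200 camera calls.

## Working session

There is one attempt and no reset: what is moved stays moved. The work goes in short steps, each a Python script; the robot and the scene stay as the last script left them, time stands still between calls to the robot, and variables do not carry over. Pictures are saved under pics/ and viewed, at most 10 in all, crops included, and the job is handed in when it is done.

```bash
ls; mkdir -p pics; python3 - <<'E'
from plant import ctrl,sensors,optics
import cv2,numpy as np
print(ctrl.tcp_to_tips, sensors.read_state()['t'])
for n in('top','scene'):
    p,d=optics.grab_frame(n); cv2.imwrite(f'pics/{n}0.png',p[:,:,::-1]); np.save(f'pics/{n}0.npy',d); c=optics.camera_params(n); print(n,c)
E
```

```text
pics
25.0 0.0
top {'mtx': array([[493.22601686,   0.        , 317.77319023],
       [  0.        , 493.22601686, 194.58361951],
       [  0.        ,   0.        ,   1.        ]]), 'k1': 0.0049307956047709555, 'R': array([[ 0.02356084, -0.99955099, -0.01851209],
       [-0.98357519, -0.01986166, -0.17940276],
       [ 0.17895453,  0.02243491, -0.98360152]]), 't': array([-133.8532527 ,  523.79175312,  890.88308438])}
scene {'mtx': array([[374.71684281,   0.        , 318.2755186 ],
       [  0.        , 374.71684281, 195.77934364],
       [  0.        ,   0.        ,   1.        ]]), 'k1': -0.08002413688544986, 'R': array([[-0.79575648, -0.60557319,  0.00726218],
       [-0.43089869,  0.55771702, -0.70942093],
       [ 0.42555605, -0.56765556, -0.70474762]]), 't': array([354.08438239, 361.77110466, 589.74964928])}
```

View pics/top0.png

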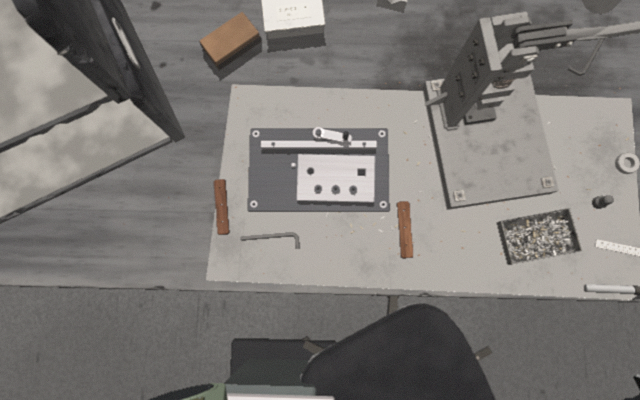

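View pics/scene0.png

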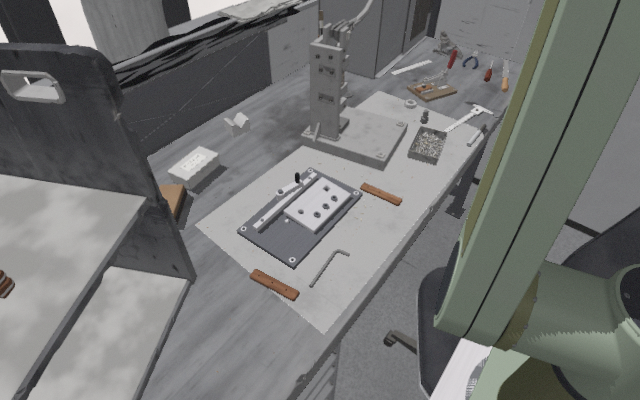

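The top view shows the jig bed at about (249..388, 128..211), with the plate at (298..375, 154..203). The rail is at row 145, the post near (347,136), and the left pin is bare at (293,165). I'll zoom in next.

```bash
cat > h.py <<'E'
import numpy as np,cv2
from plant import ctrl,sensors,optics
def cam(n='top'):
    c=optics.camera_params(n); return c['mtx'],c['k1'],np.array(c['R']),np.array(c['t'])
def pix2w(u,v,z,n='top'):
    K,k,R,t=cam(n); s=cv2.undistortPoints(np.array([[[u,v]]],float),K,np.array([k,0,0,0.]))[0,0]
    d=R.T@np.array([s[0],s[1],1]); o=-R.T@t
    return (o+d*(z-o[2])/d[2])[:2]
def w2pix(P,n='top'):
    K,k,R,t=cam(n); return cv2.projectPoints(np.array(P,float).reshape(-1,3),cv2.Rodrigues(R)[0],t,K,np.array([k,0,0,0.]))[0][:,0]
def crop(name,box=(240,120,400,220),s=5,n='top'):
    p,d=optics.grab_frame(n); a,b,c,e=box
    cv2.imwrite(name,cv2.resize(p[b:e,a:c,::-1],None,fx=s,fy=s,interpolation=cv2.INTER_CUBIC)); return p,d
E
python3 - <<'E'
from h import *
crop('pics/c1.png')
for u,v in((249,128),(388,128),(388,211),(249,211)): print(pix2w(u,v,12))
E
```

```text
[667.00335176  20.90706394]
[ 671.92777906 -259.79058308]
[ 502.99636971 -259.47961002]
[497.32860381  12.65822538]
```

View pics/c1.png

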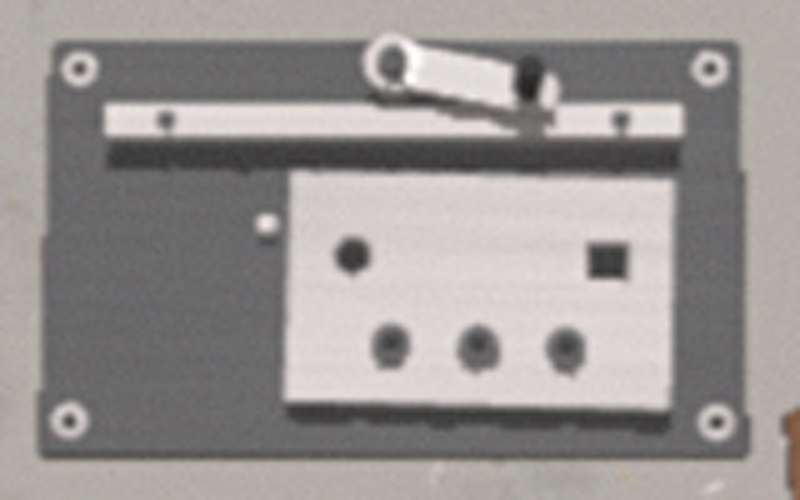

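The crop shows the bed corners at (55,42), (738,42), (747,458) and (40,458). The hole is at (352,255), the slot at (607,260), and the left pin top at (266,223). The post top is near (530,70) and the pivot at (390,63). I'll fit the poses from these.

```bash
cat > fit.py <<'E'
from h import *
from scipy.optimize import least_squares
def Rz(a): c,s=np.cos(a),np.sin(a); return np.array([[c,-s,0],[s,c,0],[0,0,1]])
def Ry(a): c,s=np.cos(a),np.sin(a); return np.array([[c,0,s],[0,1,0],[-s,0,c]])
px=lambda l,box=(240,120),s=5: np.array([[box[0]+(u+.5)/s-.5,box[1]+(v+.5)/s-.5] for u,v in l])
def fit(fn,obs,x0):
    r=least_squares(lambda p:(w2pix(fn(p))-obs).ravel(),x0,loss='soft_l1',x_scale=[10,10,.1][:len(x0)]); return r.x,(w2pix(fn(r.x))-obs)
BP=np.array([(90,140,12),(90,-140,12),(-80,-140,12),(-80,140,12),(45.7,115,26),(45.7,-115,26),(12,50,18),(74,0,34)],float)
base=lambda p:BP@Rz(p[2]).T+[p[0],p[1],0]
PP=np.array([(45,75,10),(45,-75,10),(-45,-75,10),(-45,75,10),(12,50,10),(12,-50,10)],float)
def plate(tilt,z=None):
    z=12+45*np.sin(tilt) if z is None else z
    return lambda p: PP@(Rz(p[2])@Ry(-tilt)).T+[p[0],p[1],z]
def inbase(b,p): d=Rz(-b[2])@[p[0]-b[0],p[1]-b[1],0]; return d[0],d[1],p[2]-b[2]
E
python3 - <<'E'
from fit import *
b,r=fit(base,px([(55,42),(738,42),(747,458),(40,458),(105,138),(684,137),(266,223),(390,63)]),[585,-120,0]); print(b,r.round(1).tolist())
np.save('b.npy',b)
p,r=fit(plate(.08),px([(290,170),(674,178),(669,411),(284,403),(352,255),(607,260)]),[580,-150,0]); print(p,r.round(1).tolist())
print(inbase(b,p))
q=px([(530,68)])[0]; w=pix2w(*q,64); print('post',w, Rz(-b[2])@[*(w-b[:2]),0])
E
```

```text
[ 5.79874550e+02 -1.21314385e+02  1.91642604e-02] [[-1.3, -0.1], [0.7, -0.3], [0.7, 0.1], [-0.9, -0.2], [-0.5, -0.0], [0.1, 0.1], [0.1, 0.5], [0.6, -0.1]]
[ 5.65866158e+02 -1.55449240e+02 -2.60735203e-03] [[0.1, 0.3], [-0.2, 0.3], [0.1, -0.5], [-0.0, -0.7], [-0.0, 0.2], [0.1, 0.3]]
(np.float64(-14.659949142926157), np.float64(-33.86014212658145), np.float64(-0.02177161244854356))
post [ 643.17886627 -172.94203678] [ 62.30334654 -52.83127736   0.        ]
```

```bash
cat > mv.py <<'E'
from fit import *
b=np.load('b.npy')
def W(x,y,z): return (Rz(b[2])@[x,y,0]+[b[0],b[1],z]).tolist()
def rot(a): # tool down, tool y axis at base-frame angle a (from base x)
    a+=b[2]; y=np.array([np.cos(a),np.sin(a),0]); z=np.array([0,0,-1.]); return np.column_stack([np.cross(y,z),y,z])
def st(m=''): s=sensors.read_state(); d=np.array(s['eef_pos'])-[b[0],b[1],0]; print(m,'t%.1f'%s['t'],'base',(Rz(-b[2])@d).round(1),'F',(Rz(-b[2])@np.array(s['force'])).round(1),'w',round(s['grip_width'],1))
E
python3 - <<'E'
from mv import *
ctrl.gripper_to(85)
print(ctrl.tcp_to_tips)
y0=-34
for a in (np.pi/2,-np.pi/2,3*np.pi/4,-np.pi/4):
  q=ctrl.solve_ik(W(-75,y0,120),rot(a)); print(a,None if q is None else np.round(q,2))
q=ctrl.solve_ik(W(-75,y0,120),rot(np.pi/2)); a=np.pi/2 if q is not None and abs(q[5])<2 else -np.pi/2
ctrl.move_ptp(W(-75,y0,120),rot(a)); 
ctrl.move_l(W(-75,y0,50),vel=150); st('above')
print(ctrl.move_l(W(-75,y0,30),vel=15,threshold=4)); st('touch')
E
```

```text
25.0
1.5707963267948966 [-0.46  0.27  1.78 -0.    1.1  -2.05]
-1.5707963267948966 [-0.46  0.27  1.78 -0.    1.1   1.09]
2.356194490192345 None
-0.7853981633974483 [-0.46  0.27  1.78 -0.    1.1   0.3 ]
above t2.8 base [-74.7 -34.7  50.4] F [1.1 0.4 0.5] w 85.0
False
touch t4.2 base [-74.9 -34.1  30.1] F [-0.1  0.2 -0.1] w 85.2
```

```bash
python3 - <<'E'
from mv import *
y0=-34
print(ctrl.move_l(W(-75,y0,20),vel=12,threshold=4)); st('touch')
z=sensors.read_state()['eef_pos'][2]+3
ctrl.move_l(W(-75,y0,z),vel=30); st()
np.save('z.npy',z)
print(ctrl.move_l(W(-50,y0,z),vel=25,threshold=8)); st('push')
ctrl.hold(.3); st('held'); crop('pics/c2.png')
E
```

```text
True
touch t4.8 base [-75. -34.  24.] F [-0.8  0.2  3.9] w 84.9
 t5.1 base [-75. -34.  27.] F [ 0.7  0.4 -0.8] w 84.6
True
push t5.9 base [-55.9 -33.6  26. ] F [-0.4 -0.2  0.5] w 85.1
held t6.2 base [-57.5 -33.1  25.2] F [-0.7  0.  -0.5] w 84.8
```

View pics/c2.png

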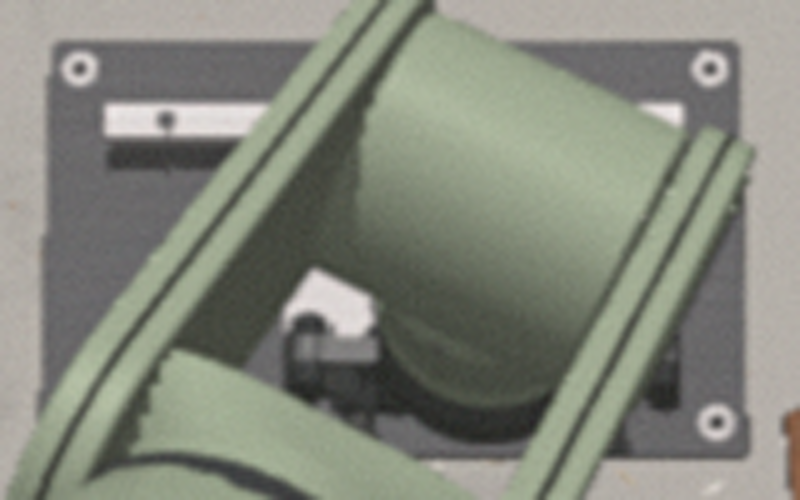

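The arm hides most of the plate. The TCP stopped at -55.9 with the pads 11 mm ahead, so the front edge is at -45 and the plate is against the rail. Next I'll hold the front-right corner between the two open fingers and slide the plate along the rail.

```bash
python3 - <<'E'
from mv import *
z=float(np.load('z.npy')); R=rot(-np.pi/4)
ctrl.move_l(W(-75,-34,z),vel=80); ctrl.move_l(W(-75,-34,75),vel=150)
ctrl.move_ptp(W(-34,-100,75),R); ctrl.move_l(W(-34,-100,z),vel=80); st('down')
print(ctrl.move_l(W(-34,-80,z),vel=25,threshold=4)); st('y contact')
s=sensors.read_state(); yc=(Rz(-b[2])@(np.array(s['eef_pos'])-[b[0],b[1],0]))[1]-1.5
ctrl.move_l(W(-34,yc,z),vel=30)
print(ctrl.move_l(W(-15,yc,z),vel=20,threshold=8)); st('x contact')
s=sensors.read_state(); xc=(Rz(-b[2])@(np.array(s['eef_pos'])-[b[0],b[1],0]))[0]
np.save('c.npy',[xc,yc]); print(xc,yc)
xc=min(xc,-22)
print(ctrl.move_l(W(xc,-66,z),vel=20,threshold=25)); st('slid')
ctrl.hold(.2); st()
E
```

```text
down t8.6 base [ -33.8 -100.1   27. ] F [ 1.2  0.  -0.5] w 84.8
False
y contact t9.6 base [-33.9 -80.1  27.1] F [-0.  -1.3 -0.2] w 85.0
True
x contact t10.6 base [-22.1 -80.9  25.5] F [-1.4 -0.6  0.3] w 85.0
-22.063365071303128 -81.57801358629311
False
slid t11.5 base [-22.2 -65.6  27. ] F [-1.2  0.5 -0.9] w 85.0
 t11.7 base [-22.2 -65.8  27. ] F [-0.9  0.1 -0.2] w 84.8
```

```bash
python3 - <<'E'
from mv import *
z=float(np.load('z.npy'))
print(ctrl.move_l(W(-22,-51.5,z),vel=12,threshold=9)); st('slid')
ctrl.hold(.2); st()
ctrl.move_l(W(-34,-66,z),vel=60); ctrl.move_l(W(-34,-66,75),vel=150); ctrl.move_ptp(W(-110,-250,160),rot(-np.pi/4)); st()
crop('pics/c3.png')
E
```

```text
False
slid t13.0 base [-21.8 -51.6  27.1] F [-0.  -2.   0.5] w 85.1
 t13.2 base [-21.9 -51.6  27.1] F [-0.6 -1.2 -0.2] w 85.0
 t15.0 base [-110.3 -248.4  158.4] F [-0.4  0.   0.5] w 85.2
```

View pics/c3.png

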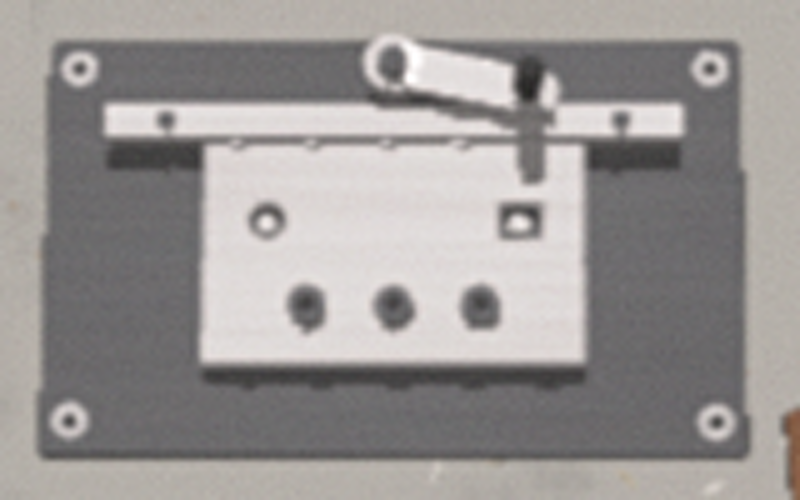

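The picture shows both pins inside the hole (267,220) and the slot (520,220), with the plate against the rail. I'll use the depth image to check that it has dropped.

```bash
python3 - <<'E'
from fit import *
K,k,R,t=cam()
ds=np.median([optics.grab_frame('top')[1] for _ in range(5)],0)
def Z(cu,cv,h=2):
    u,v=px([(cu,cv)])[0].round().astype(int); d=ds[v-h:v+h+1,u-h:u+h+1]
    d=np.median(d[d>0]); s=cv2.undistortPoints(np.array([[[u,v]]],float),K,np.array([k,0,0,0.]))[0,0]
    return (R.T@(np.array([s[0]*d,s[1]*d,d])-t))[2].round(1)
print('plate back',[Z(*c) for c in((230,165),(320,165),(400,165),(480,165))],'front',[Z(*c) for c in((230,345),(350,345),(440,345),(560,345))],'bed',[Z(*c) for c in((100,250),(680,250),(400,420))],'rail',Z(400,120,1))
b=np.load('b.npy')
for ti,z in((0,12),(.08,None)):
  p,r=fit(plate(ti,z),px([(204,143),(585,143),(585,364),(200,364),(267,220),(520,220)]),[580,-120,0]); print(inbase(b,p),r.round(1).tolist(),abs(r).sum())
E
```

```text
plate back [np.float64(21.3), np.float64(21.5), np.float64(21.4), np.float64(21.6)] front [np.float64(21.4), np.float64(21.9), np.float64(21.7), np.float64(21.4)] bed [np.float64(11.0), np.float64(11.4), np.float64(11.5)] rail 25.5
(np.float64(0.43120606900651187), np.float64(-0.25596164814174865), np.float64(-0.0010198649946790983)) [[0.2, -0.4], [-0.4, -0.4], [0.0, 0.1], [0.1, -0.1], [-0.1, 0.4], [0.1, 0.4]] 2.569284242410646
(np.float64(0.33024105396811193), np.float64(-0.33024126756227373), np.float64(-0.001724942300336485)) [[-0.1, -0.9], [-0.1, -0.8], [0.0, 0.5], [0.2, 0.3], [-0.2, 0.3], [0.2, 0.3]] 3.8616213101552432
```

The plate is flat and home: z is about 21.5 everywhere and the offset is under 0.5 mm. Now the keeper.

```bash
python3 - <<'E'
from mv import *
def pose(th,gap,z=67):
    tx,ty=-np.cos(th),np.sin(th); g=17+gap
    return W(74-54*np.sin(th)-tx*g,-54*np.cos(th)-ty*g,z),rot(np.pi/2-th)
ctrl.gripper_to(0)
p,R=pose(.15,14,150); ctrl.move_ptp(p,R)
p,R=pose(.15,14); print('dn',ctrl.move_l(p,R,vel=120,threshold=6)); st('down')
for th in np.arange(.2,1.46,.125):
    p,R=pose(th,1); h=ctrl.move_l(p,R,vel=70,threshold=15)
    if h: print('hit',th); break
st('swept')
if not h:
    p,R=pose(1.62,-1); print(ctrl.move_l(p,R,vel=25,threshold=5)); st('stop')
    p,R=pose(1.5,20); ctrl.move_l(p,R,vel=60); ctrl.move_l(p[:2]+[160],vel=150)
    ctrl.move_ptp(W(-110,-250,160),rot(0)); st('clear')
crop('pics/c4.png')
E
```

```text
dn False
down t18.5 base [ 97.3 -58.4  67.9] F [ 0.2 -0.2  0.9] w -0.3
swept t21.6 base [ 22.7 -24.3  67. ] F [ 0.4  0.3 -0.1] w -0.0
False
stop t22.2 base [ 19.2 -14.1  67. ] F [-1.9 -3.5  0.4] w 0.0
clear t24.6 base [-109.6 -249.   159.4] F [-0.4  0.2  0.7] w -0.1
```

View pics/c4.png

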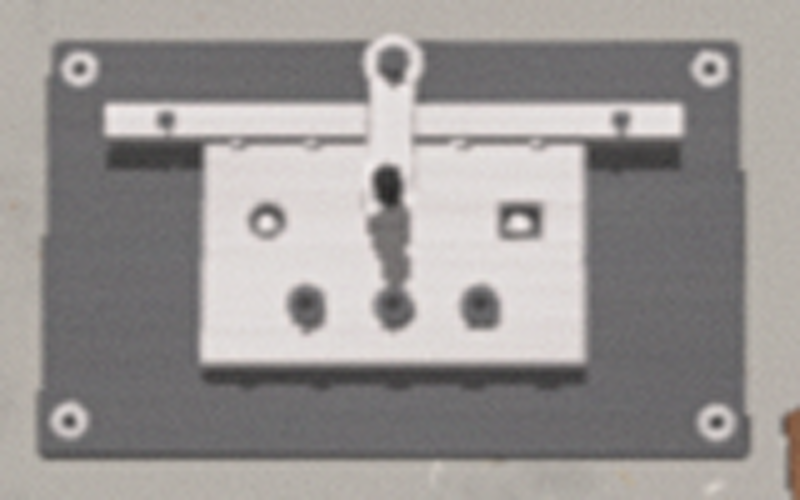

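The keeper bar points straight across the plate, from its pivot at (390,63) to the post at (388,185). The plate has not moved and the arm is clear of everything.

```bash
python3 -c "
from plant import ctrl
print(ctrl.finish_job())"
```

```text
the job is handed in; nothing more can be done
None
```

The job is handed in: the drill plate is flat over both pins (within about 0.5 mm in the last fit), the keeper points straight across it at its stop, and the arm is clear of everything; no verdict came back.

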